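Wipe the clay chips off the modelling board

TASK

Pick up the wooden scraper block by its ridge handle and use it to wipe all four dry clay chips off the white modelling board, over the open end, into the metal catch tray there. Push the chips only with the scraper, never with the gripper. Then stand the scraper back on the bench on its flat sole, clear of the board and tray, and leave the pot, the small clay head and the mallet alone.

Things in the scene. Friction and masses are not known exactly. Their poses are not given: they have to be found in the camera images.
- board: Fixed white modelling board, 254 mm along its x, 260 mm along its y (roughly world y), flat top 45 mm above the bench. Origin: its centre at bench level, z up. Rims 12 mm wide and 12 mm high run along both sides (x = -121 and +121 mm), 230 mm of clear surface between; both ends (y = -130, +130 mm) have no rim. The catch tray is at the +y end.
- tray (a point): Centre of the inner floor of the open aluminium catch tray fixed to the board's +y end: at x = 0, y = 190 mm, z = 4 mm in the board's frame, same axes. The tray reaches from y = 130 to 250 mm in the board's frame and is as wide as the board; its outer walls stand 40 mm above the bench.
- scraper: Loose wooden scraper block, 0.2 to 0.42 kg, standing on the bench left or right of the board. Flat sole 150 mm along its x, 44 mm along y, 22 mm high, steel-edged long sides; on it a ridge handle 110 mm along x, 28 mm thick along y, from 22 to 80 mm height. Origin: centre of the underside of the sole; z up when it stands on its sole.
- chip1: Dry brown clay chip, rectangular, 60 x 40 mm and 16 mm thick, about 45 g, lying flat and loose on the board. Origin: its centre.
- chip2: Dry brown clay chip, irregular, about 54 x 48 mm and 16 mm thick, about 45 g, lying loose on the board. Origin: near its centre, at half its thickness.
- chip3: Dry brown clay chip, six-sided, 60 mm across and 16 mm thick, about 45 g, lying loose on the board. Origin: its centre.
- chip4: Dry brown clay chip, blunt-pointed, about 58 x 44 mm and 16 mm thick, about 45 g, lying loose on the board. Origin: near its centre, at half its thickness.
- pot: Bystander: steel pot holding brushes, 80 mm across, 100 mm high (brush tips at about 200 mm), standing on the bench on the other side of the board from the scraper. Origin: centre of its underside.
- maquette: Bystander: small brown clay head on a foot, 95 mm across, 152 mm high, on the bench beyond the board. Origin: centre of its underside.
- mallet: Bystander: wooden mallet lying on the bench beyond the board, 220 mm long, head 56 mm thick. Origin: on the bench under its handle, about 60 mm from the head's middle; its x points along the handle to the head.
Not all that is in view belongs to the job. What is shaped like the chip4 but red is not meant. Leave any orange look-alike of the scraper alone.

How it is judged:
On the way, in this order (a step that is already met when the one before it is completed fails the run):
1. the scraper is brought down to the board's surface (x of scraper in the frame of board between -0.13 and 0.13 m and y of scraper in the frame of board between -0.17 and 0.17 m and z of scraper in the frame of board between 0.035 and 0.059 m and angle between scraper's own z axis and vertical below 0.5 rad), for 0.2 s.
2. all four chips have been wiped over the end into the catch tray (x of chip1 in the frame of board between -0.125 and 0.125 m and y of chip1 in the frame of board between 0.13 and 0.25 m and z of each of chip1, chip2, chip3, chip4 in the frame of board below 0.042 m and x of chip2 in the frame of board between -0.125 and 0.125 m and y of chip2 in the frame of board between 0.13 and 0.25 m and x of chip3 in the frame of board between -0.125 and 0.125 m and y of chip3 in the frame of board between 0.13 and 0.25 m and x of chip4 in the frame of board between -0.125 and 0.125 m and y of chip4 in the frame of board between 0.13 and 0.25 m), for 0.2 s.
At the end, for the whole second after the job is handed in: All four chips lie at rest in the catch tray (centres within its walls and below the board's surface, under 42 mm above the bench); the scraper stands released and at rest on its sole on the bench (within 0.12 rad of upright), its centre more than about 20 mm outside the outline of board and tray (all of step 2 and height (world z) of scraper below 0.012 m and angle between scraper's own z axis and vertical below 0.12 rad and linear speed of scraper below 0.02 m/s and not (x of scraper in the frame of board between -0.145 and 0.145 m and y of scraper in the frame of board between -0.145 and 0.27 m) and linear speed of each of chip1, chip2, chip3, chip4 below 0.03 m/s); the robot touches nothing.
It fails at once if the gripper or arm touches a chip (contact force between any of the fingers, the arm and chip1 above 0.15 N or contact force between any of the fingers, the arm and chip2 above 0.15 N or contact force between any of the fingers, the arm and chip3 above 0.15 N or contact force between any of the fingers, the arm and chip4 above 0.15 N).
It fails at once if a chip is lifted well off the board (height (world z) of any of chip1, chip2, chip3, chip4 above 0.1 m).
It fails at once if the pot, the clay head or the mallet is shifted by more than 30 mm or tipped (distance of any of pot, maquette, mallet from where it was at the start of the episode above 0.03 m or angle between any of pot, maquette's own z axis and vertical above 0.4 rad).
It also fails if it takes over 67 s, if anything falls off the work surface, if the arm or the gripper's body presses on something with over 40 N, if the wrist force passes 120 N, or if a joint passes its speed limit or range.

ROBOT

A 6-joint arm with a two-finger parallel gripper is mounted at the origin on the work surface. World frame = base frame: x ahead of the robot, y to its left, z up, the work surface at z = 0. Lengths are in m, angles in rad, forces in N, time in s.
With the tool pointing down it reaches from about 0.35 to 0.85 m from the base axis. Payload 8.1 kg.
Tool frame: the origin (TCP) lies at the very end of the fingers, on their centre line; the grasp point (between the pads) lies behind it (arm.grip_depth is the z of the grasp point in the tool frame, in m); z points along the fingers, y is the line along which they close (so a half turn about z gives the same grasp; the last joint's range is limited). The gripper opens to 93 mm and grips with 3 to 60 N. Pads are 15 mm wide; open, the fingers measure 128 mm over their backs; the gripper's body (75 mm by 188 mm) begins 65 mm behind the grasp point.
Start: joints at [1.108, 0.13, 1.488, -0, 1.523, -0.085], TCP at [0.221, 0.558, 0.219] pointing down, gripper open.
Joint ranges: [-2.96, 2.96], [-0.89, 2.26], [0.02, 2.5], [-1.34, 4.48], [0, 2.73], [-2.66, 2.66]. Speed limits (rad/s): [2.39, 2.39, 2.79, 3.14, 3.14, 3.14].

INTERFACE

Orientations are given as a rotation vector (axis times angle).
In Python, from rig import arm gives the robot as it stands. The module is installed in compiled form; this text tells all that it offers.
- The arm moves only by the shell command python3 -m pendant 'ROWS' [OPENING] [FORCE]. ROWS is JSON, a list that holds one entry, the list of rows, each a list of 6 numbers: the shift along the tool's x, y, z in m, then the turn, a rotation vector about the tool's x, y, z in degrees. In form: [[[dx, dy, dz, ax, ay, az], ...]]. A call has 1 to 12 rows; each row shifts and turns the commanded pose from where the row before left it, along the tool's axes as they then stand; what a row does not reach is not made up. A row lasts 1/12 s, in which the tool goes at most 41.7 mm and 7.16 degrees, less where a joint would pass 70% of its speed; a pose out of reach is approached as far as the arm can. A call with a gripper value outside its range is refused whole. OPENING is the closure, from -1 (fully open) to 1 (shut), so that 0 is half open, set as the call begins (- or left out, the last holds). The fingers move at their own pace and stop on an object; FORCE is the grip in N (left out, the last holds). Time passes only in rows, so rows that do not move let the fingers close. It gives the time, the measured TCP pose, the force, the opening and the grip force at its end, in the units of the state.
- arm.observe(): the state, without advancing time (a new reading comes with each control period).
- arm.read_camera(name): name is "scene" or "top" or "wrist"; returns a dict with "frame" (400x640x3 uint8, red, green, blue), "depth" (400x640 float32, m along the optical axis (not along the pixel's ray), 0 where there is no reading), "intrinsics" (3x3 intrinsics, pixels), "origin" and "orientation" of the camera in the world. Camera axes: x right, y up, looking along -z (the intrinsics and any distortion apply to the point x, -y, -z); pixel columns grow to the right and rows downward; lengths in m; the calibration is good to about 2 mm. A picture is of the moment at which its call begins.
- arm.close_job(): hands the job in; it is judged then, once.
The state is a dict: "time_s": time; "joints": joint angles; "joint_velocities": joint speeds; "joint_efforts": joint torques, N m; "eef_pos": TCP position; "ee_rot": TCP orientation; "force": force on the tool from outside, world axes, zero at the start; "wrist_torque": the same for the moment, N m; "opening": finger opening in m; "finger_force": force on a finger pad.
Only numpy, scipy, OpenCV 4.12 (cv2) and the standard library are available. Lean on these libraries where they do the work, as an engineer would, in place of code of your own. Each camera call takes 0.05 s, during which the arm holds its last target. There are 200 camera calls.

## Working session

There is one attempt and no reset: what is moved stays moved. The work goes in short steps, Python scripts to look and compute and a shell command to move; the robot and the scene stay as the last step left them, time stands still between calls to the robot, and variables do not carry over. Pictures are saved under pics/ and viewed, at most 10 in all, crops included, and the job is handed in when it is done.

```bash
mkdir -p pics; cat > h.py <<'E'
from rig import arm
import numpy as np, cv2
from scipy.spatial.transform import Rotation as R
def cam(n):
    c=arm.read_camera(n); np.savez(f'pics/{n}.npz',**{k:np.asarray(v) for k,v in c.items()}); return c
def save(n,f): cv2.imwrite(f'pics/{f}.png',cv2.cvtColor(cam(n)['frame'],cv2.COLOR_RGB2BGR))
def cloud(n):
    c=np.load(f'pics/{n}.npz'); d=c['depth'];K=c['intrinsics'];v,u=np.mgrid[:400,:640]
    p=np.stack([(u-K[0,2])/K[0,0]*d,-(v-K[1,2])/K[1,1]*d,-d],-1)
    o=c['orientation']; M=o if o.shape==(3,3) else R.from_rotvec(o).as_matrix() if o.size==3 else R.from_quat(o).as_matrix()
    return p@M.T+c['origin'],d
E
python3 - <<'E'
from h import *
save('top','top1');save('scene','scene1')
for n in('top','scene'):
    c=np.load(f'pics/{n}.npz');print(n,c['origin'],c['orientation'],c['intrinsics'].tolist())
s=arm.observe();print(s,arm.grip_depth)
E
```

```text
top [ 0.4185213  -0.02152589  1.21937217] [ 0.14203112 -0.13021916 -1.58192867] [[468.1940249178161, 0.0, 321.8354566426162], [0.0, 468.1940249178161, 194.7239404719216], [0.0, 0.0, 1.0]]
scene [ 1.12234803 -0.75275742  0.80416811] [0.85695626 0.26576624 0.56514376] [[444.82608928893103, 0.0, 310.86668005503554], [0.0, 444.82608928893103, 205.32355284247387], [0.0, 0.0, 1.0]]
{'time_s': 0.1, 'joints': array([ 1.10760994e+00,  1.31119711e-01,  1.48914029e+00, -4.81962075e-06,
        1.52300480e+00, -8.53867447e-02]), 'joint_velocities': array([-0.00085728, -0.00138724, -0.00197011, -0.00174777, -0.00031332,
        0.00181175]), 'joint_efforts': array([ 2.49956047e-04, -5.61340141e+01, -4.93096733e+01,  7.70209450e-02,
        2.90484040e-02,  9.12338578e-06]), 'eef_pos': array([0.22107243, 0.55724348, 0.21768852]), 'ee_rot': array([-5.89838518e-01, -3.08526694e+00,  2.53011011e-03]), 'force': array([ 0.25807493,  0.04149715, -0.69061486]), 'wrist_torque': array([-0.00416365,  0.05314476,  0.02742735]), 'finger_force': 0.0, 'opening': 0.09281906377252064} -0.0188
```

View pics/top1.png

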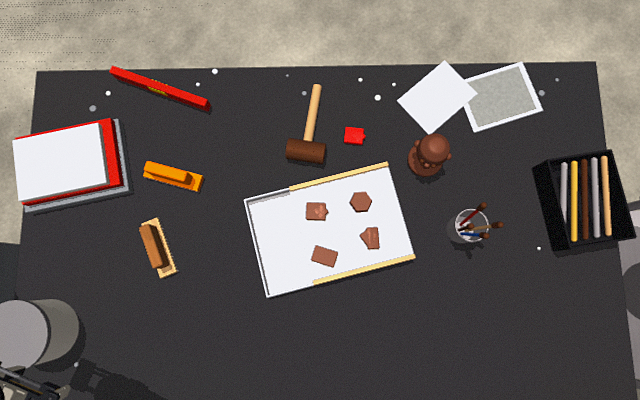

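View pics/scene1.png

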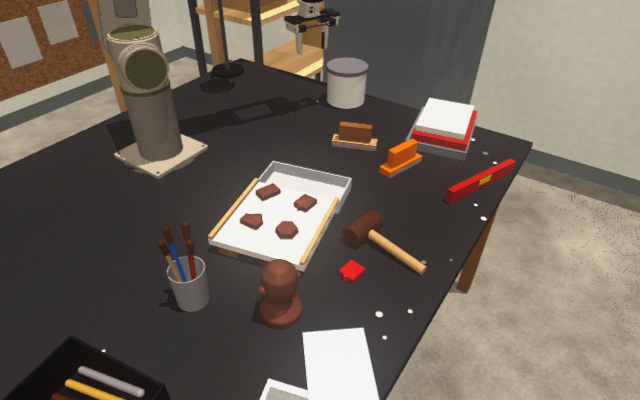

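Top view: the board is at about (330,230) with its tray on the left (+y) at (258,245). The four brown chips are at (317,211), (361,202), (370,238) and (324,256).
- **Could be taken for the scraper:** the wooden block with ridge at (157,247), the orange look-alike at (172,177) and the mallet head at (305,150). I choose the wooden one.
- **Could be taken for a chip:** the red piece at (354,135). I leave it alone.

```bash
python3 - <<'E'
from h import *
P,d=cloud('top');c=np.load('pics/top.npz')['frame'].astype(int)
v,u=np.mgrid[:400,:640]
for n,(a,b) in dict(bench=(200,330),bench2=(230,130),chipA=(317,213),chipB=(361,202),chipC=(371,239),chipD=(324,256),board=(340,230),ridge=(150,243),sole=(168,262)).items(): print(n,P[b,a].round(3))
# board rim/outline: tall surface
roi=(u>238)&(u<425)&(v>155)&(v<302)
m=roi&(P[...,2]>.025)&(P[...,2]<.065)
r=cv2.minAreaRect(P[m][:,:2].astype(np.float32)*1000);print('outline incl tray',r,cv2.boxPoints(r))
roi=(u>130)&(u<185)&(v>210)&(v<285)
for lo,hi in((.012,.095),(.06,.095)):
    m=roi&(P[...,2]>lo)&(P[...,2]<hi);r=cv2.minAreaRect(P[m][:,:2].astype(np.float32)*1000);print('scr',m.sum(),r,np.median(P[m],0))
f=cv2.cvtColor(np.load('pics/top.npz')['frame'],cv2.COLOR_RGB2BGR)
cv2.imwrite('pics/crop1.png',np.hstack([cv2.resize(f[150:310,235:425],None,fx=3,fy=3),cv2.resize(f[150:310,120:195],None,fx=3,fy=3)]))
E
```

```text
bench [0.29  0.298 0.001]
bench2 [0.814 0.232 0.001]
chipA [ 0.575 -0.002  0.059]
chipB [ 0.601 -0.112  0.061]
chipC [ 0.508 -0.134  0.061]
chipD [ 0.468 -0.017  0.061]
board [ 0.533 -0.059  0.044]
ridge [0.505 0.405 0.081]
sole [0.46  0.375 0.034]
outline incl tray ((590.2418212890625, -62.07537841796875), (336.0677490234375, 473.2722473144531), 13.698477745056152) [[ 370.94928  128.03723]
 [ 483.02594 -331.77295]
 [ 809.53436 -252.18799]
 [ 697.4577   207.6222 ]]
scr 1242 ((500.4167785644531, 405.6986083984375), (150.990966796875, 44.08759307861328), 21.190534591674805) [0.49578802 0.39736861 0.05451602]
scr 594 ((500.11859130859375, 405.98681640625), (110.57752990722656, 29.157344818115234), 22.203039169311523) [0.49845057 0.40331279 0.07855133]
```

View pics/crop1.png

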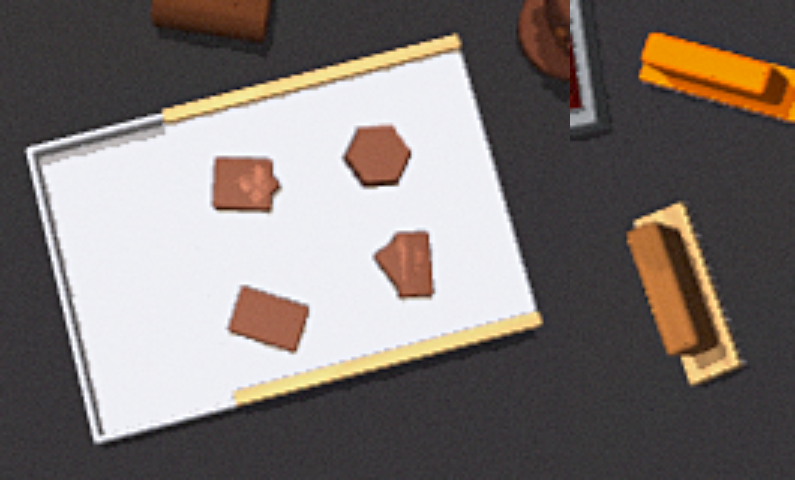

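The crop confirms the choice: a wooden ridge block with a steel-edged sole, and the orange block is separate. It shows the rims as yellow bars from (163,112) to (459,42) and from (235,398) to (541,318), with the tray at the left end.

```bash
python3 - <<'E'
from h import *
z=np.load('pics/top.npz');P,d=cloud('top');f=z['frame'].astype(int)
v,u=np.mgrid[:400,:640]
roi=(u>238)&(u<425)&(v>158)&(v<302)
yel=roi&(f[...,0]-f[...,2]>50)&(f[...,0]>180)&(P[...,2]>.05)&(P[...,2]<.065)
n,l,st,ce=cv2.connectedComponentsWithStats(yel.astype(np.uint8))
rs=[]
for i in range(1,n):
    if st[i,4]>80:
        r=cv2.minAreaRect(P[l==i][:,:2].astype(np.float32));rs.append(r);print(st[i,4],r)
C=np.mean([r[0] for r in rs],0)
a,b=sorted([np.array(r[0]) for r in rs],key=lambda p:p[0]); X=(b-a)/np.linalg.norm(b-a);Y=np.array([-X[1],X[0]])
print('C',C,'dist',np.linalg.norm(b-a),'ang',np.degrees(np.arctan2(X[1],X[0])))
M=np.stack([X,Y]); np.savez('board.npz',C=C,M=M)
br=roi&(f[...,0]-f[...,2]>35)&(f[...,0]<190)
n,l,st,ce=cv2.connectedComponentsWithStats(br.astype(np.uint8))
for i in range(1,n):
    if st[i,4]>150:
        q=P[l==i]; q=q[q[:,2]>.05]
        q=(q[:,:2]-C)@M.T; print(ce[i],'bd',q.min(0).round(3),q.max(0).round(3))
print('scr in bd',M@(np.array([.500,.406])-C))
E
```

```text
423 ((0.670638382434845, -0.05663895606994629), (0.012000057846307755, 0.2586871385574341), 13.696810722351074)
475 ((0.4359883964061737, -0.11451481282711029), (0.01107353251427412, 0.2572817802429199), 13.767219543457031)
C [ 0.55331339 -0.08557688] dist 0.24168208609375952 ang 13.85532191285156
[416.91666667 165.88888889] bd [ 0.078 -0.207] [ 0.098 -0.195]
[360.55864198 201.36728395] bd [-0.116 -0.063] [0.067 0.094]
[315.33216783 211.08741259] bd [-0.116  0.05 ] [0.072 0.106]
[370.82534247 237.76712329] bd [-0.116 -0.058] [-0.027  0.094]
[324.26737968 255.97860963] bd [-0.116  0.053] [-0.037  0.119]
scr in bd [0.06595626 0.49004074]
```

```bash
cat >> h.py <<'E'
def tobd(p):
    b=np.load('board.npz');return b['M']@(np.array(p)[:2]-b['C'])
def towd(q):
    b=np.load('board.npz');return b['C']+b['M'].T@np.array(q)
def go(xy,z,yaw):
    s=arm.observe();Rt=R.from_rotvec(s['ee_rot']).as_matrix()
    y0=np.degrees(np.arctan2(Rt[1,0],Rt[0,0]));dy=(yaw-y0+180)%360-180
    tilt=R.align_vectors([[0,0,-1]],[Rt[:,2]])[0].magnitude()*57.3
    T=R.from_euler('z',yaw,degrees=True).as_matrix()@np.diag([1,-1,-1])
    print('t',s['time_s'],'pos',s['eef_pos'].round(4),'yaw',y0.round(2),'tilt',tilt.round(2),'| turn az',(-dy).round(2),'then tool shift',(T.T@(np.r_[xy,z]-s['eef_pos'])).round(4))
E
python3 - <<'E'
from h import *
go((.5003,.406),.14,201.5)
P,d=cloud('top');v,u=np.mgrid[:400,:640]
m=(u>440)&(u<510)&(v>195)&(v<255)&(P[...,2]>.09)
q=P[m];print('pot',q.min(0),q.max(0))
m=(u>400)&(u<455)&(v>125)&(v<180)&(P[...,2]>.03);q=P[m];print('head',q.min(0),q.max(0))
print(towd((-.014,-.105)),towd((-.014,.125)))
E
```

```text
Traceback (most recent call last):
  File "h.py", line 21, in go
    print('t',s['time_s'],'pos',s['eef_pos'].round(4),'yaw',y0.round(2),'tilt',tilt.round(2),'| turn az',(-dy).round(2),'then tool shift',(T.T@(np.r_[xy,z]-s['eef_pos'])).round(4))
                                                                               ^^^^^^^^^^
AttributeError: 'float' object has no attribute 'round'
```

```bash
sed -i "s/tilt.round(2)/round(tilt,2)/" h.py
python3 - <<'E'
from h import *
go((.5003,.406),.14,201.5)
P,d=cloud('top');v,u=np.mgrid[:400,:640]
m=(u>440)&(u<510)&(v>195)&(v<255)&(P[...,2]>.09)
q=P[m];print('pot',q.min(0),q.max(0))
m=(u>400)&(u<455)&(v>125)&(v<180)&(P[...,2]>.03);q=P[m];print('head',q.min(0),q.max(0))
print(towd((-.014,-.105)),towd((-.014,.125)))
E
```

```text
t 0.1 pos [0.2211 0.5572 0.2177] yaw 158.35 tilt 0.1 | turn az -43.15 then tool shift [-0.2044 -0.2431  0.0777]
pot [ 0.4185213  -0.41094589  0.0900804 ] [ 0.57572686 -0.02152589  1.21937217]
head [ 0.4185213  -0.33096079  0.03001071] [ 0.75639766 -0.02152589  1.21937217]
[ 0.5648652  -0.19087435] [0.50978686 0.03243346]
```

```bash
python3 -m pendant '[[[0,0,0,0,0,-6.16],[0,0,0,0,0,-6.16],[0,0,0,0,0,-6.16],[0,0,0,0,0,-6.16],[0,0,0,0,0,-6.16],[0,0,0,0,0,-6.16],[0,0,0,0,0,-6.16],[0,0,0,0,0,0],[0,0,0,0,0,0]]]' -1 25
python3 -m pendant '[[[-0.017,-0.0203,0.006,0,0,0],[-0.017,-0.0203,0.006,0,0,0],[-0.017,-0.0203,0.006,0,0,0],[-0.017,-0.0203,0.006,0,0,0],[-0.017,-0.0203,0.006,0,0,0],[-0.017,-0.0203,0.006,0,0,0],[-0.017,-0.0203,0.006,0,0,0],[-0.017,-0.0203,0.006,0,0,0],[-0.017,-0.0203,0.006,0,0,0],[-0.017,-0.0203,0.006,0,0,0],[-0.017,-0.0203,0.006,0,0,0],[-0.017,-0.0203,0.006,0,0,0]]]'
python3 -m pendant '[[[0,0,0,0,0,0],[0,0,0,0,0,0],[0,0,0,0,0,0]]]'
python3 - <<'E'
from h import *
go((.5003,.406),.038,201.5)
save('wrist','w1')
E
```

```text
time_s: 0.85
eef_pos: [0.2212, 0.5575, 0.2182]
ee_rot: [0.58, -3.087, 0.001]
force: [0.0, 0.2, 1.2]
opening: 0.0929
finger_force: 0.0
time_s: 1.85
eef_pos: [0.5013, 0.4048, 0.1461]
ee_rot: [0.579, -3.088, 0.0]
force: [0.3, 0.3, -0.2]
opening: 0.0928
finger_force: 0.0
time_s: 2.1
eef_pos: [0.4999, 0.4058, 0.1464]
ee_rot: [0.581, -3.087, -0.0]
force: [-0.6, -0.8, 0.2]
opening: 0.0929
finger_force: 0.0
t 2.1 pos [0.4999 0.4058 0.1464] yaw -158.67 tilt 0.04 | turn az -0.17 then tool shift [-0.0004  0.      0.1084]
```

View pics/w1.png

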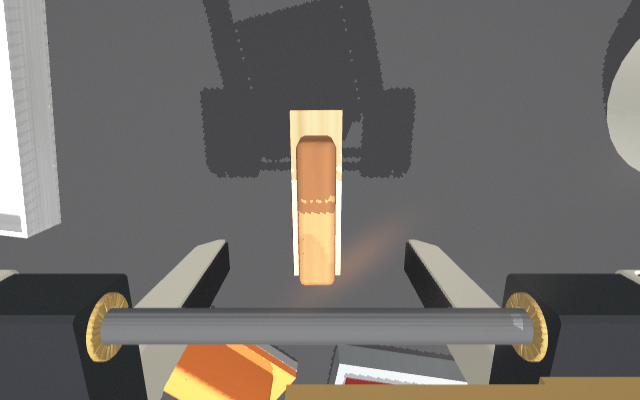

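The scraper lies centred between the fingers (ridge at column 316, fingers at 228 and 405) and parallel to them. The orange block at (240,375) is well clear, so I descend and grip.

```bash
python3 -m pendant '[[[0,0,0.018,0,0,0],[0,0,0.018,0,0,0],[0,0,0.018,0,0,0],[0,0,0.018,0,0,0],[0,0,0.018,0,0,0],[0,0,0.018,0,0,0],[0,0,0,0,0,0],[0,0,0,0,0,0]]]'
python3 -m pendant '[[[0,0,0,0,0,0],[0,0,0,0,0,0],[0,0,0,0,0,0],[0,0,0,0,0,0],[0,0,0,0,0,0],[0,0,0,0,0,0],[0,0,0,0,0,0],[0,0,0,0,0,0],[0,0,0,0,0,0],[0,0,0,0,0,0]]]' 1 45
python3 -m pendant '[[[0,0,-0.02,0,0,0],[0,0,-0.02,0,0,0],[0,0,-0.02,0,0,0],[0,0,-0.02,0,0,0],[0,0,-0.02,0,0,0],[0,0,-0.02,0,0,0],[0,0,-0.02,0,0,0],[0,0,0,0,0,0],[0,0,0,0,0,0],[0,0,0,0,0,0]]]'
python3 - <<'E'
from h import *
go(towd((-.014,-.105)),.16,193.85)
E
```

```text
time_s: 2.82
eef_pos: [0.4986, 0.4059, 0.038]
ee_rot: [0.586, -3.084, 0.001]
force: [0.4, -0.2, 0.5]
opening: 0.0928
finger_force: 0.0
time_s: 3.65
eef_pos: [0.5003, 0.4057, 0.0386]
ee_rot: [0.585, -3.086, 0.0]
force: [-0.4, -0.3, 0.0]
opening: 0.0308
finger_force: 0.0
time_s: 4.48
eef_pos: [0.4996, 0.4052, 0.1766]
ee_rot: [0.585, -3.084, 0.001]
force: [-0.3, -0.4, -4.5]
opening: 0.0276
finger_force: 45.0
t 4.4833 pos [0.4996 0.4052 0.1766] yaw -158.53 tilt 0.14 | turn az 7.62 then tool shift [ 0.0793 -0.5944  0.0166]
```

```bash
python3 -m pendant '[[[0,0,0,0,0,3.81],[0,0,0,0,0,3.81],[0.0033,-0.0248,0,0,0,0],[0.0033,-0.0248,0,0,0,0],[0.0033,-0.0248,0,0,0,0],[0.0033,-0.0248,0,0,0,0],[0.0033,-0.0248,0,0,0,0],[0.0033,-0.0248,0,0,0,0],[0.0033,-0.0248,0,0,0,0],[0.0033,-0.0248,0,0,0,0],[0.0033,-0.0248,0,0,0,0],[0.0033,-0.0248,0,0,0,0]]]'
python3 -m pendant '[[[0.0033,-0.0248,0,0,0,0],[0.0033,-0.0248,0,0,0,0],[0.0033,-0.0248,0,0,0,0],[0.0033,-0.0248,0,0,0,0],[0.0033,-0.0248,0,0,0,0],[0.0033,-0.0248,0,0,0,0],[0.0033,-0.0248,0,0,0,0],[0.0033,-0.0248,0,0,0,0],[0.0033,-0.0248,0,0,0,0],[0.0033,-0.0248,0,0,0,0],[0.0033,-0.0248,0,0,0,0],[0.0033,-0.0248,0,0,0,0]]]'
python3 -m pendant '[[[0.0033,-0.0248,0,0,0,0],[0.0033,-0.0248,0,0,0,0],[0,0,0,0,0,0],[0,0,0,0,0,0],[0,0,0,0,0,0]]]'
python3 - <<'E'
from h import *
go(towd((-.014,-.105)),.09,193.85)
a=cam('wrist')['frame'];b=cam('scene')['frame']
o=np.hstack([cv2.resize(a,(480,300)),b[120:320,160:400][:, :]]) if 0 else np.vstack([cv2.resize(a,(480,300)),cv2.resize(b[130:280,180:420],(480,300))])
cv2.imwrite('pics/w2.png',o[...,::-1])
E
```

```text
time_s: 5.48
eef_pos: [0.5262, 0.1556, 0.176]
ee_rot: [0.379, -3.115, 0.0]
force: [1.0, -1.0, -4.2]
opening: 0.0274
finger_force: 45.0
time_s: 6.48
eef_pos: [0.5591, -0.1423, 0.1759]
ee_rot: [0.378, -3.115, -0.003]
force: [0.7, -0.4, -4.0]
opening: 0.0277
finger_force: 45.0
time_s: 6.9
eef_pos: [0.5649, -0.1905, 0.1765]
ee_rot: [0.378, -3.116, -0.003]
force: [0.2, -0.0, -4.1]
opening: 0.0275
finger_force: 45.0
t 6.9 pos [ 0.5649 -0.1905  0.1765] yaw -166.18 tilt 0.2 | turn az -0.03 then tool shift [ 0.0001 -0.0003  0.0865]
```

View pics/w2.png

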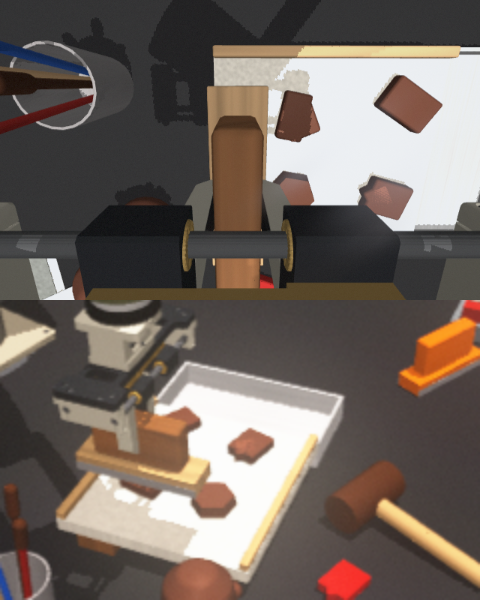

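The scraper is held level behind all four chips, with the pot at (60,85) clear. I lower it to the surface.

```bash
python3 -m pendant '[[[0,0,0.014,0,0,0],[0,0,0.014,0,0,0],[0,0,0.014,0,0,0],[0,0,0.014,0,0,0],[0,0,0.014,0,0,0],[0,0,0.014,0,0,0],[0,0,0.002,0,0,0],[0,0,0,0,0,0],[0,0,0,0,0,0]]]'
python3 -m pendant '[[[0,0,0.002,0,0,0],[0,0,0,0,0,0],[0,0,0.002,0,0,0],[0,0,0,0,0,0]]]'
python3 -m pendant '[[[0,0,0.002,0,0,0],[0,0,0,0,0,0],[0,0,0,0,0,0]]]'
```

```text
time_s: 7.75
eef_pos: [0.5661, -0.1913, 0.0927]
ee_rot: [-0.379, 3.119, -0.0]
force: [-0.4, -0.2, -2.5]
opening: 0.0276
finger_force: 45.0
time_s: 8.08
eef_pos: [0.5661, -0.1912, 0.0889]
ee_rot: [-0.379, 3.118, -0.0]
force: [-0.4, 0.2, -4.5]
opening: 0.0278
finger_force: 45.0
time_s: 8.33
eef_pos: [0.5665, -0.1913, 0.0874]
ee_rot: [-0.379, 3.118, -0.001]
force: [0.0, -0.1, 0.5]
opening: 0.0278
finger_force: 45.0
```

```bash
python3 -m pendant '[[[0,0,0.001,0,0,0],[0,0,0,0,0,0],[0,0,0,0,0,0]]]'
python3 - <<'E'
from h import *
go(towd((-.014,.12)),.0865,193.85)
E
```

```text
time_s: 8.58
eef_pos: [0.5667, -0.1913, 0.0871]
ee_rot: [-0.379, 3.117, -0.001]
force: [-0.9, 1.6, 6.9]
opening: 0.0275
finger_force: 45.0
t 8.5833 pos [ 0.5667 -0.1913  0.0871] yaw -166.14 tilt 0.1 | turn az 0.01 then tool shift [0.0017 0.2259 0.0006]
```

```bash
python3 -m pendant '[[[0,0.004,0,0,0,0],[0,0.008,0,0,0,0],[0,0.008,0,0,0,0],[0,0.008,0,0,0,0],[0,0.008,0,0,0,0],[0,0.008,0,0,0,0],[0,0.008,0,0,0,0],[0,0.008,0,0,0,0],[0,0.008,0,0,0,0],[0,0.008,0,0,0,0],[0,0.008,0,0,0,0],[0,0.008,0,0,0,0]]]'
python3 - <<'E'
from h import *
go(towd((-.014,.12)),.0865,193.85)
save('scene','s3')
E
```

```text
time_s: 9.58
eef_pos: [0.5452, -0.103, 0.0873]
ee_rot: [-0.379, 3.116, -0.006]
force: [1.4, -5.9, 4.9]
opening: 0.0278
finger_force: 45.0
t 9.5833 pos [ 0.5452 -0.103   0.0873] yaw -166.14 tilt 0.27 | turn az 0.01 then tool shift [0.002  0.135  0.0008]
```

View pics/s3.png

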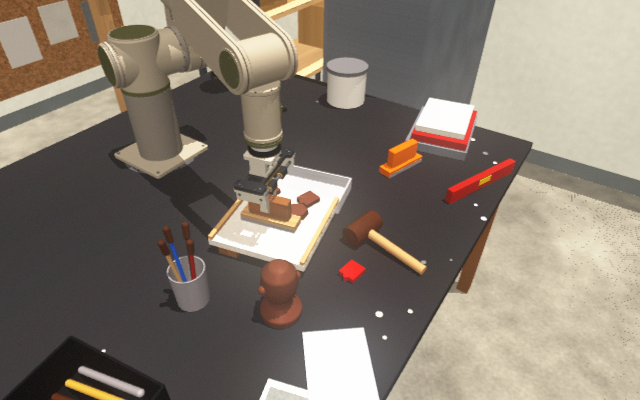

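The sweep works: two chips are visible ahead of the scraper at (299,211) and (308,199), and none is left behind. I continue.

```bash
python3 -m pendant '[[[0,0.008,0,0,0,0],[0,0.009,0,0,0,0],[0,0.009,0,0,0,0],[0,0.009,0,0,0,0],[0,0.009,0,0,0,0],[0,0.009,0,0,0,0],[0,0.009,0,0,0,0],[0,0.009,0,0,0,0],[0,0.009,0,0,0,0],[0,0.009,0,0,0,0],[0,0.009,0,0,0,0],[0,0.009,0,0,0,0]]]'
python3 -m pendant '[[[0,0.009,0,0,0,0],[0,0.009,0,0,0,0],[0,0.009,0,0,0,0],[0,0.004,0,0,0,0],[0,0,0,0,0,0],[0,0,0,0,0,0],[0,0,0,0,0,0]]]'
python3 - <<'E'
from h import *
p=arm.observe()['eef_pos'];print(p,tobd(p))
a=cam('wrist')['frame'];b=cam('scene')['frame'];c=cam('top')['frame']
o=np.vstack([np.hstack([cv2.resize(a,(400,250)),cv2.resize(c[155:305,230:430],(400,300))[:250]]),cv2.resize(b[140:280,180:380],(800,350)[0:2])])[:600]
cv2.imwrite('pics/w4.png',o[...,::-1])
E
```

```text
time_s: 10.63
eef_pos: [0.5197, 0.0011, 0.0873]
ee_rot: [-0.379, 3.115, -0.005]
force: [2.2, -7.0, 6.3]
opening: 0.0277
finger_force: 45.0
time_s: 11.22
eef_pos: [0.5119, 0.0319, 0.0871]
ee_rot: [-0.379, 3.116, -0.002]
force: [1.0, -1.5, 7.3]
opening: 0.0277
finger_force: 45.0
[0.51194713 0.03194995 0.08714112] [-0.01201837  0.12401324]
```

View pics/w4.png

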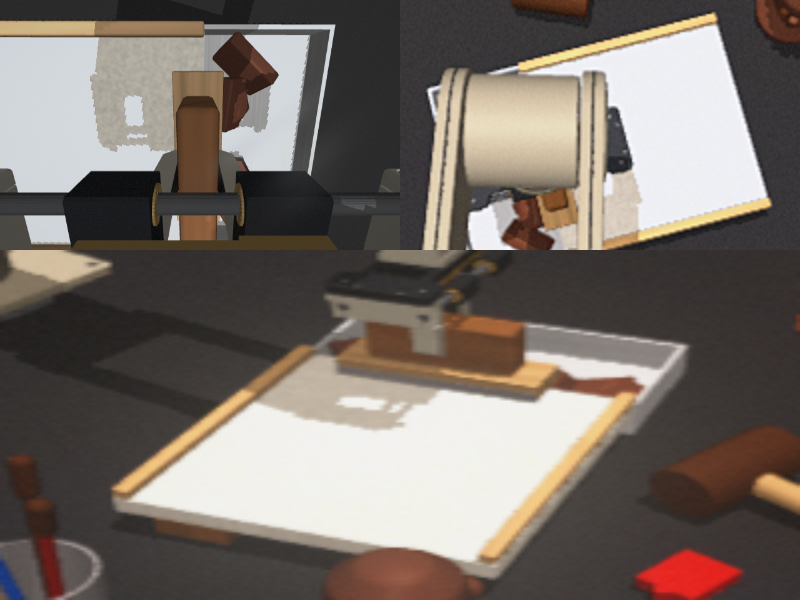

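The board behind the scraper is clear, and the chips are at its front edge or over it: wrist view (245,65) and (232,110), scene view (600,383). I push 10 mm further, then back off, lift and look.

```bash
python3 -m pendant '[[[0,0.005,0,0,0,0],[0,0.005,0,0,0,0],[0,0,0,0,0,0],[0,0,0,0,0,0],[0,-0.008,0,0,0,0],[0,-0.01,0,0,0,0],[0,-0.01,0,0,0,0],[0,-0.01,0,0,0,0],[0,-0.01,0,0,0,0],[0,0,0,0,0,0],[0,0,0,0,0,0]]]'
python3 - <<'E'
from h import *
p=arm.observe()['eef_pos'];print(p,tobd(p))
a=cam('wrist')['frame'];b=cam('scene')['frame']
o=np.vstack([cv2.resize(a,(480,300)),cv2.resize(b[140:265,180:380],(480,300))])
cv2.imwrite('pics/w5.png',o[...,::-1])
for n in('wrist','scene'):
    P,d=cloud(n);f=np.load(f'pics/{n}.npz')['frame'].astype(int)
    q=(P[...,:2]-np.load('board.npz')['C'])@np.load('board.npz')['M'].T
    m=(d>0)&(f[...,0]-f[...,2]>25)&(f[...,0]<190)&(q[...,1]>.115)&(q[...,1]<.26)&(abs(q[...,0])<.125)&(P[...,2]<.075)
    k,l,st,ce=cv2.connectedComponentsWithStats(m.astype(np.uint8))
    for i in range(1,k):
        if st[i,4]>40: w=l==i;print(n,ce[i].round(),st[i,4],'x',np.percentile(q[w][:,0],[2,98]).round(3),'y',np.percentile(q[w][:,1],[2,98]).round(3),'z',np.percentile(P[w][:,2],[2,98]).round(3))
E
```

```text
time_s: 12.28
eef_pos: [0.5212, -0.0051, 0.0871]
ee_rot: [-0.377, 3.116, -0.001]
force: [0.5, -0.8, 7.4]
opening: 0.0277
finger_force: 45.0
[ 0.52124541 -0.00513257  0.08711007] [-0.01187083  0.08578302]
wrist [383.  46.] 666 x [-0.125 -0.115] y [0.115 0.13 ] z [0.051 0.058]
wrist [462. 102.] 5614 x [-0.115 -0.067] y [0.149 0.203] z [0.017 0.045]
wrist [415. 163.] 3720 x [-0.076 -0.027] y [0.137 0.176] z [0.021 0.031]
wrist [418. 265.] 872 x [0.017 0.03 ] y [0.144 0.18 ] z [0.02  0.028]
scene [323. 192.] 220 x [0.021 0.113] y [0.152 0.197] z [0.018 0.035]
```

View pics/w5.png

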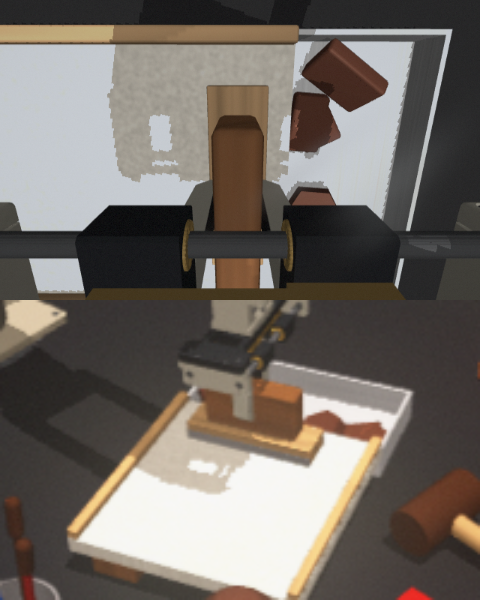

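All four chips are in the tray: three in the wrist view at (345,75), (315,123) and (312,195), and the hexagon and chip2 in the scene view at (325,420) and (365,430). All are below 45 mm. Now I lift and carry the scraper back to its old place.

```bash
python3 -m pendant '[[[0,0,-0.01,0,0,0],[0,0,-0.02,0,0,0],[0,0,-0.02,0,0,0],[0,0,-0.02,0,0,0],[0,0,-0.02,0,0,0],[0,0,-0.01,0,0,0],[0,0,0,0,0,0],[0,0,0,0,0,0]]]'
python3 - <<'E'
from h import *
go((.50,.405),.187,193.85)
E
```

```text
time_s: 13.05
eef_pos: [0.5199, -0.0047, 0.1854]
ee_rot: [-0.379, 3.118, 0.0]
force: [-0.8, 0.6, -5.3]
opening: 0.0277
finger_force: 45.0
t 13.05 pos [ 0.5199 -0.0047  0.1854] yaw -166.14 tilt 0.01 | turn az 0.01 then tool shift [-0.0787  0.4025 -0.0016]
```

```bash
python3 -m pendant '[[[-0.004,0.02,0,0,0,0],[-0.004,0.02,0,0,0,0],[-0.004,0.02,0,0,0,0],[-0.004,0.02,0,0,0,0],[-0.004,0.02,0,0,0,0],[-0.004,0.02,0,0,0,0],[-0.004,0.02,0,0,0,0],[-0.004,0.02,0,0,0,0],[-0.004,0.02,0,0,0,0],[-0.004,0.02,0,0,0,0]]]'
python3 -m pendant '[[[-0.004,0.02,0,0,0,0],[-0.004,0.02,0,0,0,0],[-0.004,0.02,0,0,0,0],[-0.004,0.02,0,0,0,0],[-0.004,0.02,0,0,0,0],[-0.004,0.02,0,0,0,0],[-0.004,0.02,0,0,0,0],[-0.004,0.02,0,0,0,0],[-0.004,0.02,0,0,0,0],[-0.004,0.02,0,0,0,0],[0,0,0,0,0,0],[0,0,0,0,0,0]]]'
python3 -m pendant '[[[0,0,0.02,0,0,0],[0,0,0.02,0,0,0],[0,0,0.02,0,0,0],[0,0,0.02,0,0,0],[0,0,0.02,0,0,0],[0,0,0.02,0,0,0],[0,0,0.015,0,0,0],[0,0,0,0,0,0],[0,0,0.003,0,0,0],[0,0,0.002,0,0,0],[0,0,0,0,0,0],[0,0,0,0,0,0]]]'
```

```text
time_s: 13.88
eef_pos: [0.5094, 0.1997, 0.1831]
ee_rot: [0.378, -3.115, 0.001]
force: [0.3, -0.0, -2.7]
opening: 0.0277
finger_force: 45.0
time_s: 14.88
eef_pos: [0.5005, 0.4029, 0.1829]
ee_rot: [0.381, -3.115, 0.003]
force: [-0.1, -1.3, -4.8]
opening: 0.0279
finger_force: 45.0
time_s: 15.88
eef_pos: [0.5026, 0.4031, 0.0469]
ee_rot: [-0.379, 3.117, 0.001]
force: [0.1, 0.1, -4.1]
opening: 0.0279
finger_force: 45.0
```

```bash
python3 -m pendant '[[[0,0,0.002,0,0,0],[0,0,0,0,0,0],[0,0,0.002,0,0,0],[0,0,0,0,0,0],[0,0,0,0,0,0]]]'
python3 -m pendant '[[[0,0,0.001,0,0,0],[0,0,0,0,0,0],[0,0,0,0,0,0]]]'
```

```text
time_s: 16.3
eef_pos: [0.5023, 0.4031, 0.0423]
ee_rot: [-0.379, 3.118, 0.001]
force: [0.5, 0.6, -0.7]
opening: 0.028
finger_force: 45.0
time_s: 16.55
eef_pos: [0.5024, 0.4032, 0.0421]
ee_rot: [-0.379, 3.117, 0.001]
force: [-1.5, -0.7, 5.8]
opening: 0.0278
finger_force: 45.0
```

The scraper is down on the bench, so I release it and back off upwards.

```bash
python3 -m pendant '[[[0,0,0,0,0,0],[0,0,0,0,0,0],[0,0,0,0,0,0],[0,0,0,0,0,0],[0,0,0,0,0,0],[0,0,0,0,0,0],[0,0,0,0,0,0],[0,0,0,0,0,0],[0,0,0,0,0,0],[0,0,0,0,0,0]]]' -1
python3 -m pendant '[[[0,0,-0.01,0,0,0],[0,0,-0.02,0,0,0],[0,0,-0.02,0,0,0],[0,0,-0.03,0,0,0],[0,0,-0.03,0,0,0],[0,0,-0.03,0,0,0],[0,0,-0.03,0,0,0],[0,0,-0.02,0,0,0],[0,0,0,0,0,0],[0,0,0,0,0,0],[0,0,0,0,0,0]]]'
python3 - <<'E'
from h import *
save('top','t6');save('scene','s6')
a=cv2.imread('pics/t6.png');b=cv2.imread('pics/s6.png')
cv2.imwrite('pics/f.png',np.vstack([cv2.resize(a[150:310,120:440],(600,300)),cv2.resize(b[90:250,200:520],(600,300))]))
for n in('top','scene'):
    P,d=cloud(n);f=np.load(f'pics/{n}.npz')['frame'].astype(int)
    q=(P[...,:2]-np.load('board.npz')['C'])@np.load('board.npz')['M'].T
    m=(d>0)&(f[...,0]-f[...,2]>25)&(f[...,0]<190)&(q[...,1]>.115)&(q[...,1]<.26)&(abs(q[...,0])<.125)&(P[...,2]<.075)
    k,l,st,ce=cv2.connectedComponentsWithStats(m.astype(np.uint8))
    for i in range(1,k):
        if st[i,4]>40: w=l==i;print(n,ce[i].round(),st[i,4],'x',np.percentile(q[w][:,0],[2,98]).round(3),'y',np.percentile(q[w][:,1],[2,98]).round(3),'z',np.percentile(P[w][:,2],[2,98]).round(3))
E
```

```text
time_s: 17.38
eef_pos: [0.5019, 0.4028, 0.0406]
ee_rot: [0.379, -3.119, 0.0]
force: [-0.2, -0.3, -0.2]
opening: 0.0893
finger_force: 0.0
time_s: 18.3
eef_pos: [0.5016, 0.4026, 0.2301]
ee_rot: [0.379, -3.118, 0.001]
force: [0.3, -0.5, -0.6]
opening: 0.0929
finger_force: 0.0
top [281. 216.] 580 x [0.019 0.115] y [0.141 0.196] z [0.013 0.036]
top [297. 257.] 266 x [-0.076 -0.026] y [0.136 0.176] z [0.017 0.032]
top [292. 276.] 303 x [-0.115 -0.068] y [0.15  0.203] z [0.017 0.047]
scene [276. 180.] 268 x [-0.112 -0.035] y [0.151 0.212] z [0.005 0.046]
scene [323. 192.] 234 x [0.022 0.112] y [0.15  0.201] z [0.013 0.036]
```

View pics/f.png

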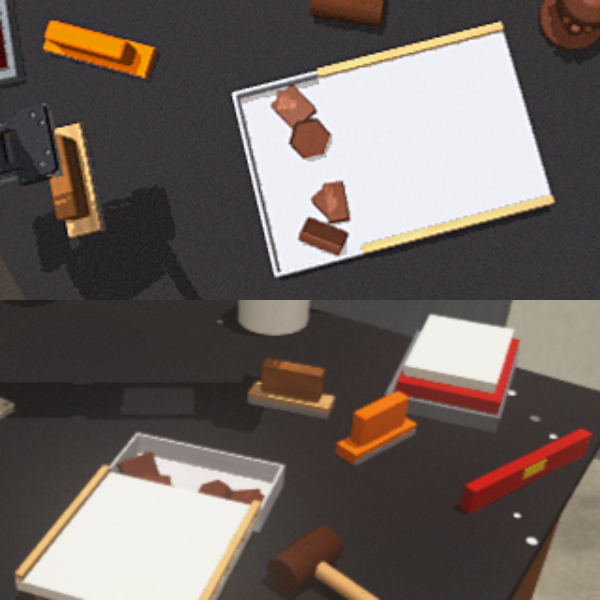

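The final views show four chips in the tray at (293,104), (310,138), (332,200) and (323,236). The scraper stands on its sole at (290,390), and the mallet and head have not moved.

```bash
python3 -c "
from rig import arm
print(arm.close_job())"
```

```text
the job is handed in; nothing more can be done
None
```

The job is handed in, with no verdict returned: all four chips were wiped into the catch tray with the scraper, the scraper stands released on its sole on the bench near where it started, clear of board and tray, and the arm never went near the pot, clay head or mallet.

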